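# Fill the bead box and snap its lid shut

## Task

With the hand scoop, move at least three of the four turned wooden beads from the tray into the grey box; keep your fingers off the beads, and leave none on the bench or in the scoop. Lay the scoop down, then fit the blue lid on the box and push it down until both steel clips snap over its ends and it sits flush on the rim. Finish still holding the lid's grip and pressing it firmly down, and leave the other tools where they are.

Things in the scene. Friction and masses are not known exactly. Their poses are not given: they have to be found in the camera images.
- tray: Open wooden bead tray, fixed to the bench, inside 170 mm (its x) by 77 mm (its y), walls 4 mm thick and 32 mm high, floor 3 mm thick. Origin: centre of its underside. The beads start in its -x half, the end near the robot; the +x half is clear, so the scoop can be set on the floor there, nose to -x, and drawn to the end wall.
- bead0: One of four lacquered wooden beads, round, 20 mm across, 12 g; slippery (friction about 0.2), and it rolls. Origin at its centre.
- bead1: One of four lacquered wooden beads, round, 20 mm across, 12 g; slippery (friction about 0.2), and it rolls. Origin at its centre.
- bead2: One of four lacquered wooden beads, round, 20 mm across, 12 g; slippery (friction about 0.2), and it rolls. Origin at its centre.
- bead3: One of four lacquered wooden beads, round, 20 mm across, 12 g; slippery (friction about 0.2), and it rolls. Origin at its centre.
- scoop: Sheet metal hand scoop, about 160 g, standing on its flat bottom. Bowl 66 mm long (its x) by 70 mm wide (its y), open above and at the nose (+x), floor 2 mm thick, thinned at the nose, sides 1.5 mm thick, 30 mm high at the back, sloping to about 9 mm at the nose. Origin: centre of the bowl's underside; nose edge at x = +33 mm, back wall at x = -33 mm.
- scoop_grip (a point): Middle of the scoop's wooden handle: x = -60 mm, z = +61 mm in the scoop's frame, 27 mm behind the bowl. The handle is straight and level, 14 mm wide (scoop's y), 18 mm high, from x = -26 to -106 mm. Fingers close along the scoop's y.
- tub: Grey bead box, screwed to the bench: open tub 112 mm (its x) by 84 mm (its y), 46 mm high to the rim, walls and floor 4 mm (inside 104 x 76 mm). Origin: centre of its underside. At each end of its x stands a sprung steel clip, 26 mm wide, up to 76 mm above the bench, whose hooked nose reaches in over the rim to 52 mm from the centre.
- tub_in (a point): Point in the middle of the grey box, 14 mm above its underside (10 mm above its inner floor).
- clip_a (a joint): Sprung clip at the box's +x end, rad: 0 upright (its rest), about 0.1 when the lid's end pushes it aside. Pressing: the lid meets both noses about 13 mm above home, the push grows to some 7 to 12 N at about 5 mm above home, then drops suddenly as the clips spring back over the ends, and the lid meets the rim; a push of 8 to 15 N then keeps it pressed.
- clip_b (a joint): The same at the box's -x end.
- lid: Blue plastic lid, 90 g, 112 mm (its x) by 84 mm (its y), plate 4.4 mm thick. Origin: centre of the plate's underside, which meets the box's rim; a rounded rubber seal stands 8 mm below it (100 x 72 mm outside, 2 mm play all round in the box), so on the bench the origin is 8 mm up. Its x goes along the box's x, either way round; home, its origin is 46 mm above the box's.
- lid_grip (a point): Point in the grip rib on the lid's middle, 27 mm above the lid's origin. The rib is 52 mm long (lid's x), 14 mm wide (lid's y) and tops out 30 mm above the origin; fingers close along the lid's y.
- oil_can: Red oil can, 64 mm across, 151 mm tall; a bystander. Origin: centre of its underside.
- tape_roll: Roll of tape, 103 mm across, 25 mm tall, lying flat; a bystander. Origin: centre of its underside.
- sanding_block: Wooden sanding block, 78 x 99 x 32 mm; a bystander. Origin: centre of its underside.
- awl: Awl with a wooden bulb handle, 122 mm long; a bystander. Origin: centre of its underside.

How it is judged:
On the way, in this order (a step that is already met when the one before it is completed fails the run):
1. at least three beads lie in the box ((distance between each of bead0, bead1, bead2 and tub_in below 0.0515 m or distance between each of bead0, bead1, bead3 and tub_in below 0.0515 m or distance between each of bead0, bead2, bead3 and tub_in below 0.0515 m or distance between each of bead1, bead2, bead3 and tub_in below 0.0515 m)), for 0.3 s.
2. the lid is flush on the rim, with both clips sprung back over its ends (z of lid in the frame of tub between 0.043 and 0.0482 m and horizontal distance between lid and tub below 0.006 m and angle between the x axis of lid and the x axis of tub, either way round below 0.12 rad and angle between lid's own z axis and vertical below 0.05 rad and value of joint each of clip_a, clip_b below 0.03 rad), for 0.2 s.
At the end, for the whole second after the job is handed in: three or more beads in the box, the rest in the tray; lid flush on the rim (2 mm) under both clips, these back upright (0.03 rad); fingers on the lid, pressing it on the box with over 4 N; scoop let go, still, its bowl under 50 mm up; bystanders not moved over 30 mm (all of step 2 and (distance between each of bead0, bead1, bead2 and tub_in below 0.0515 m or distance between each of bead0, bead1, bead3 and tub_in below 0.0515 m or distance between each of bead0, bead2, bead3 and tub_in below 0.0515 m or distance between each of bead1, bead2, bead3 and tub_in below 0.0515 m) and (distance between bead0 and tub_in below 0.0515 m or (x of bead0 in the frame of tray between -0.087 and 0.087 m and y of bead0 in the frame of tray between -0.04 and 0.04 m and z of bead0 in the frame of tray between 0 and 0.045 m)) and (distance between bead1 and tub_in below 0.0515 m or (x of bead1 in the frame of tray between -0.087 and 0.087 m and y of bead1 in the frame of tray between -0.04 and 0.04 m and z of bead1 in the frame of tray between 0 and 0.045 m)) and (distance between bead2 and tub_in below 0.0515 m or (x of bead2 in the frame of tray between -0.087 and 0.087 m and y of bead2 in the frame of tray between -0.04 and 0.04 m and z of bead2 in the frame of tray between 0 and 0.045 m)) and (distance between bead3 and tub_in below 0.0515 m or (x of bead3 in the frame of tray between -0.087 and 0.087 m and y of bead3 in the frame of tray between -0.04 and 0.04 m and z of bead3 in the frame of tray between 0 and 0.045 m)) and contact force between lid and tub above 4 N and contact force between the fingers and lid above 1 N and height (world z) of scoop below 0.05 m and linear speed of scoop below 0.03 m/s and contact force between each of the arm, the fingers and scoop below 0.1 N); the arm keeps its last pose, push and grip.
It fails at once if a bead was touched with the fingers (contact force between the fingers and bead0 above 0.5 N or contact force between the fingers and bead1 above 0.5 N or contact force between the fingers and bead2 above 0.5 N or contact force between the fingers and bead3 above 0.5 N).
It fails at once if a bystander was moved by more than 30 mm (distance of any of oil_can, tape_roll, sanding_block, awl from where it was at the start of the episode above 0.03 m).
It also fails if it takes over 72 s, if anything falls off the work surface, if the arm or the gripper's body presses on something with over 40 N, if the wrist force passes 120 N, or if a joint passes its speed limit or range.

## Robot

A 7-joint arm with a two-finger parallel gripper is mounted at the origin on a cart in front of the work surface, level with it; the furniture and walls round the work are solid. World frame = base frame: x ahead of the robot, y to its left, z up, the work surface at z = 0. Lengths are in m, angles in rad, forces in N, time in s.
With the tool pointing down it reaches from about 0.4 to 0.75 m from the base axis. Payload 19.5 kg.
Tool frame: the origin (TCP) lies midway between the tips of the shut fingers; the grasp point (between the pads) lies 19 mm behind it; z points along the fingers, y is the line along which they close (so a half turn about z gives the same grasp; the last joint's range is limited). The gripper opens to 85 mm and grips with 20 to 120 N. Pads are 22 mm wide; open, the fingers measure 114 mm over their backs; the gripper's body (76 mm by 85 mm) begins 54 mm behind the grasp point. The pads swing forward as they close: fully open they stand 13 mm farther back than shut.
Start: joints at [-1.386, 0.707, -0.028, 1.485, 0.022, 0.951, -0.075], TCP at [0.129, 0.56, 0.231] pointing down, gripper open.
Joint ranges: [-2.71, 2.71], [-0.32, 2.16], [-1.57, 1.52], [0, 2.45], [-1.46, 4.6], [0, 2.02], [-2.83, 2.83]. Speed limits (rad/s): [1.89, 1.89, 2.57, 2.57, 3.01, 3.01, 3.01].

## Interface

Orientations are given as a unit quaternion [x, y, z, w].
In Python, from station import ctrl gives the robot as it stands.
- The arm moves only by the tool play_rows, never from a script. Its argument "series" is one flat list of numbers, 7 for each row, row after row: the shift along the tool's x, y, z in mm, then the turn, a rotation vector about the tool's x, y, z in rad, then the opening, from -1 (shut) to 1 (fully open). A call has 1 to 10 rows; each row shifts and turns the commanded pose from where the row before left it, along the tool's axes as they then stand; what a row does not reach is not made up. A row lasts 1/10 s, in which the tool goes at most 50 mm and 8.59 degrees, less where a joint would pass 70% of its speed; a pose out of reach is approached as far as the arm can. A call is refused whole if a number of a shift passes 50 or a number of a turn 0.15, either way. A call with a gripper value outside its range is refused whole. The fingers move at their own pace and stop on an object; "force" is the grip in N (left out, the last holds). Time passes only in rows, so rows that do not move let the fingers close. It gives the time, the measured TCP pose, the force, the opening and the grip force at its end, in the units of the state.
- ctrl.sense(): the state, without advancing time (a new reading comes with each control period).
- ctrl.camera(name): name is "scene" or "top" or "wrist"; returns (picture, depth): 384x512x3 uint8, red, green, blue; 384x512 float32, m along the optical axis (not along the pixel's ray), 0 where there is no reading.
- ctrl.get_calibration(name): a dict with "fx", "fy", "cx", "cy" (pixels), "rvec" (rotation vector, rad) and "tvec" (3), from world to camera coordinates, as OpenCV has them; the wrist camera has in their place "mount" (4x4, takes a point from camera to tool coordinates, whose origin is the TCP and whose axes are the flange's). Camera axes: x right, y down, z forward; pixel columns grow to the right and rows downward; lengths in m; the calibration is good to about 2 mm. A picture is of the moment at which its call begins: read the wrist's pose just before it. get_calibration takes no time and is no camera call.
- ctrl.sign_off(): hands the job in; it is judged then, once.
Trained networks look in the newest picture that a camera, given by its name, has taken for a name from the list of things; names that differ only in an ending like _2 or _b are one class to them, and where a whole thing is asked for, a point or a joint stands for the part that bears it (a point fixed in the world has none). Each returns a list of dicts, best first, with "conf" (0 to 1); they miss things now and then, are a little off and sometimes report something else, mostly with a low value. They report only what shows in the picture. A call takes as long as a camera call.
- ctrl.boxes_of(camera, query): "position" ([column, row] in pixels, amid what is visible of it).
- ctrl.cut_out(camera, query): "mask" (384x512 bool, what is visible of it) and "position" ([column, row] in pixels, amid what is visible of it).
- ctrl.place_of(camera, query): "position" ([column, row] in pixels: a listed point, or the origin of a listed thing).
The state is a dict: "time": time; "qpos": joint angles; "dq": joint speeds; "effort": joint torques, N m; "tcp_pos": TCP position; "tcp_rot": TCP orientation; "contact_force": force on the tool from outside, world axes, zero at the start; "moment": the same for the moment, N m; "width": finger opening in m; "gripper_force": force on a finger pad.
Only numpy, scipy, OpenCV 4.12 (cv2) and the standard library are available. Lean on these libraries where they do the work, as an engineer would, in place of code of your own. Each camera call takes 0.05 s, during which the arm holds its last target. There are 200 camera calls.

## Working session

There is one attempt and no reset: what is moved stays moved. The work goes in short steps, Python scripts to look and compute and a tool call to move; the robot and the scene stay as the last step left them, time stands still between calls to the robot, and variables do not carry over. Pictures are saved under pics/ and viewed, at most 10 in all, crops included, and the job is handed in when it is done.

Besides the shell and the picture viewer there is one more tool, called by a JSON object that holds its "op" and its "data", one argument or row to a line. play_rows: Moves the arm, as the interface text tells. Its arguments: {"type":"object","properties":{"series":{"type":"array"},"force":{"type":"number"}},"required":["series"]}

```bash
mkdir -p pics
cat > h.py <<'E'
from station import ctrl
import numpy as np, cv2
from scipy.spatial.transform import Rotation as R
def shot(cam,name=None):
    s=ctrl.sense(); p,d=ctrl.camera(cam)
    if name: cv2.imwrite('pics/'+name+'.png',p[:,:,::-1])
    return s,p,d
def ext(cam,s=None):
    c=ctrl.get_calibration(cam); K=(c['fx'],c['fy'],c['cx'],c['cy'])
    if 'mount' in c:
        T=np.eye(4);T[:3,:3]=R.from_quat(s['tcp_rot']).as_matrix();T[:3,3]=s['tcp_pos']
        return K,T@np.array(c['mount'])
    T=np.eye(4);T[:3,:3]=R.from_rotvec(np.ravel(c['rvec'])).as_matrix();T[:3,3]=np.ravel(c['tvec'])
    return K,np.linalg.inv(T)
def cloud(cam,d,s=None):
    K,T=ext(cam,s); v,u=np.mgrid[:d.shape[0],:d.shape[1]]
    P=np.stack([(u-K[2])/K[0]*d,(v-K[3])/K[1]*d,d],-1)
    W=P@T[:3,:3].T+T[:3,3]; W[d<=0]=np.nan; return W
def ray(cam,uv,z,s=None):
    K,T=ext(cam,s); r=T[:3,:3]@np.array([(uv[0]-K[2])/K[0],(uv[1]-K[3])/K[1],1.]); o=T[:3,3]
    return o+r*(z-o[2])/r[2]
E
cat > a.py <<'E'
from h import *
np.set_printoptions(precision=4,suppress=True)
for cam in('top','scene'):
    s,p,d=shot(cam,cam+'0'); W=cloud(cam,d)
    print(cam, ext(cam)[1][:3,3])
    for q in ['tray','scoop','scoop_grip','tub','lid','lid_grip','bead0','oil_can','tape_roll','sanding_block','awl']:
        for r in ctrl.place_of(cam,q)[:4 if q=='bead0' else 1]:
            u=np.array(r['position']);i=np.clip(u.round().astype(int),0,[511,383]);print(q,round(r['conf'],2),u,W[i[1],i[0]])
print(s)
E
python3 a.py
```

```text
top [ 0.3721 -0.0072  1.3622]
tray 0.87 [176.1 199.4] [0.5027 0.2679 0.0046]
scoop 0.63 [232.4 212.6] [ 0.4553  0.0926 -0.0017]
scoop_grip 0.78 [236.4 192.3] [ 0.5213  0.0789 -0.0003]
tub 0.73 [294.7 184. ] [ 0.5422 -0.1074  0.0032]
lid 0.96 [349.7 190.4] [ 0.5159 -0.2724  0.0361]
lid_grip 0.59 [347.8 187.4] [ 0.5256 -0.2673  0.0327]
bead0 0.58 [169.  217.3] [0.4455 0.2859 0.0229]
bead0 0.54 [182.1 210.2] [0.4665 0.2458 0.0215]
bead0 0.5 [176.7 208.9] [0.4713 0.2651 0.0027]
bead0 0.38 [183.8 219.8] [0.4359 0.2417 0.0107]
oil_can 0.69 [403.3 157.3] [ 0.6113 -0.4336  0.053 ]
tape_roll 0.9 [118.1 216.4] [0.4533 0.452  0.0005]
sanding_block 0.85 [407.4 219. ] [ 0.4239 -0.4417  0.0326]
awl 0.46 [237.2 157.5] [0.6266 0.0731 0.0179]
scene [-0.2829 -1.1168  0.8251]
tray 0.73 [217.2 183.9] [0.4698 0.2186 0.023 ]
scoop 0.7 [231.1 201.3] [0.4606 0.0979 0.001 ]
scoop_grip 0.68 [242.9 185. ] [0.5123 0.0873 0.061 ]
tub 0.57 [281.2 217.9] [ 0.5096 -0.1562  0.0334]
lid 0.95 [303.8 238.9] [ 0.5111 -0.2789  0.0122]
lid_grip 0.63 [302.3 230.8] [ 0.5155 -0.2622  0.0337]
oil_can 0.86 [363.6 255.2] [ 0.601  -0.4618  0.0176]
tape_roll 0.65 [185.9 168.9] [0.4308 0.4206 0.0247]
sanding_block 0.88 [320.9 282. ] [ 0.3935 -0.4838  0.0294]
awl 0.53 [271.3 192. ] [ 0.5507 -0.0435  0.0752]
{'time': 0.6, 'qpos': array([-1.3857,  0.7065, -0.0276,  1.4846,  0.022 ,  0.9509, -0.0755]), 'dq': array([-0.0027, -0.0007, -0.0002, -0.0016,  0.0033, -0.0003, -0.0006]), 'effort': array([ -0.0007, -88.2755,   1.2338, -23.6322,   0.0172,   0.0021,
         0.    ]), 'tcp_pos': array([0.1293, 0.5603, 0.2313]), 'tcp_rot': array([ 0.1132,  0.9936, -0.    , -0.    ]), 'contact_force': array([ 0.2605, -0.0741,  0.2064]), 'moment': array([-0.0038, -0.0943, -0.0206]), 'gripper_force': 0.0, 'width': 0.08547822009281422}
```

Run:
```python
import cv2
p=cv2.imread('pics/top0.png')[135:245,90:440]
cv2.imwrite('pics/top0c.png',cv2.resize(p,(798,251),interpolation=cv2.INTER_CUBIC))
p=cv2.imread('pics/scene0.png')[140:300,170:390]
cv2.imwrite('pics/scene0c.png',cv2.resize(p,(795,578),interpolation=cv2.INTER_CUBIC))
```

```text
(no output)
```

View pics/top0c.png

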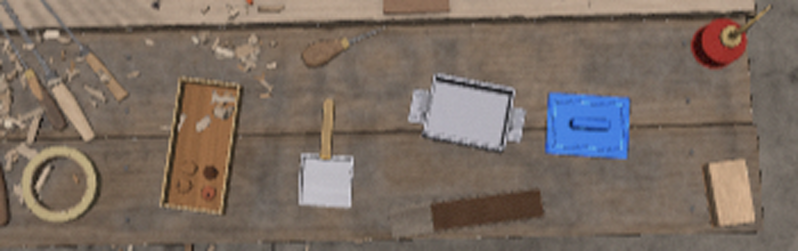

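View pics/scene0c.png

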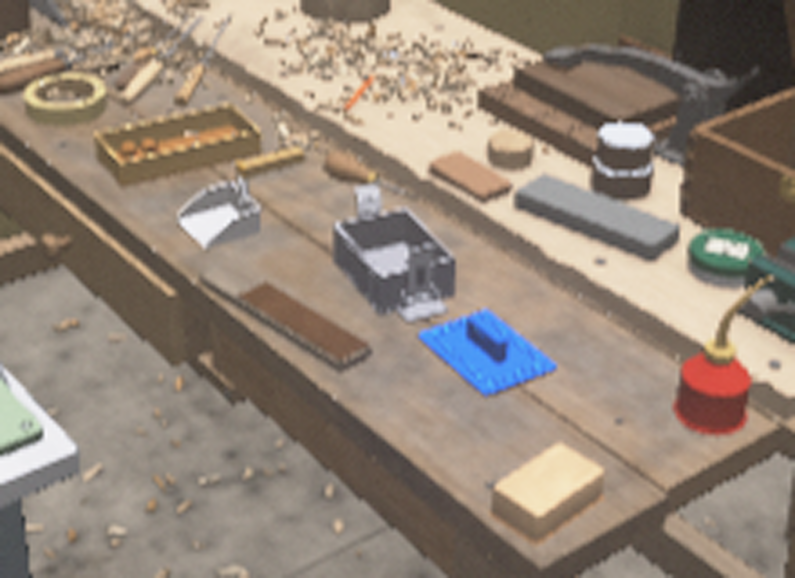

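{"op": "play_rows", "data": {
  "series": [-40,-28,-15,0,0,0,1,-45,-30,-15,0,0,0,1,-45,-30,-15,0,0,0,1,-45,-30,-15,0,0,0,1,-45,-30,-15,0,0,0,1,-45,-30,-15,0,0,0,1,-45,-30,-15,0,0,0,1,-45,-28,-15,0,0,0,1,-45,-28,-15,0,0,0,1,-45,-28,-15,0,0,0,1]
}}

```text
time: 2.2
tcp_pos: [0.4629, 0.2108, 0.3678]
tcp_rot: [0.113, 0.994, 0.0, 0.0]
contact_force: [0.1, 1.1, -0.3]
width: 0.0853
gripper_force: 0.0
```

```bash
cat > b.py <<'E'
from h import *
np.set_printoptions(precision=4,suppress=True)
s,p,d=shot('wrist','w1'); W=cloud('wrist',d,s); np.save('w1.npy',W)
print(s['tcp_pos'],ext('wrist',s))
for q in ['tray','scoop','scoop_grip','tub','bead0']:
    for r in ctrl.place_of('wrist',q)[:4 if q=='bead0' else 1]:
        u=np.array(r['position']);i=np.clip(u.round().astype(int),0,[511,383]);print(q,round(r['conf'],2),u,W[i[1],i[0]])
E
python3 b.py
```

```text
[0.4629 0.2108 0.3678] ((291.5108302262558, 291.5108302262558, 253.6122051138867, 192.26668954097875), array([[ 0.2255,  0.9228,  0.3123,  0.3821],
       [ 0.9742, -0.214 , -0.071 ,  0.229 ],
       [ 0.0013,  0.3202, -0.9473,  0.5106],
       [ 0.    ,  0.    ,  0.    ,  1.    ]]))
tray 0.7 [284.4 160.4] [0.5028 0.257  0.003 ]
scoop 0.88 [184.1 150.6] [0.4474 0.0892 0.0029]
scoop_grip 0.98 [185.3 196.8] [0.5104 0.0868 0.0694]
tub 0.67 [102.7 220.5] [ 0.5388 -0.0998  0.0034]
bead0 0.67 [295.2 125.7] [0.4466 0.2847 0.0211]
bead0 0.66 [292.1 142.6] [0.4727 0.2745 0.023 ]
bead0 0.53 [270.8 124.2] [0.4345 0.2468 0.0219]
bead0 0.5 [272.5 142.2] [0.4636 0.2423 0.0222]
```

View pics/w1.png

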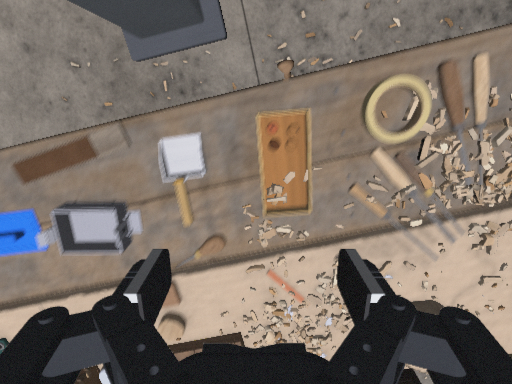

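```bash
cat > c.py <<'E'
from h import *
np.set_printoptions(precision=4,suppress=True)
W=np.load('w1.npy')
def sel(lo,hi):
    return W[((W>np.array(lo))&(W<np.array(hi))).all(-1)]
def rect(P,name):
    (c,sz,a)=cv2.minAreaRect((P[:,:2]*1000).astype(np.float32)); a%=90
    print(name,len(P),'c',np.array(c),'size',np.array(sz),'ang',a,'zmed',np.median(P[:,2]))
b=sel([.3,.1,-.02],[.65,.35,.0015]); print('bench z',np.nanmedian(W[130:230,215:250,2]))
rect(sel([.38,.18,.028],[.62,.36,.040]),'tray rim')
rect(sel([.44,.03,.055],[.6,.13,.09]),'handle')
H=sel([.44,.03,.060],[.6,.13,.09]); m=H[:,:2].mean(0);u,sv,vt=np.linalg.svd(H[:,:2]-m,full_matrices=0);print('handle axis',vt[0],m)
rect(sel([.38,.03,.015],[.6,.14,.05]),'bowl hi')
rect(sel([.38,.03,.0],[.6,.14,.05]),'bowl all')
rect(sel([.45,-.2,.035],[.65,-.0,.06]),'tub rim')
rect(sel([.45,-.2,.065],[.65,0.05,.09]),'clips')
E
python3 c.py
python3 - <<'E'
import sys; sys.path.insert(0,'.')
from h import *
np.set_printoptions(precision=1,suppress=True)
s,p,d=shot('wrist');
for q in ['tray','scoop','tub','lid']:
    r=ctrl.cut_out('wrist',q)
    if r:
        m=r[0]['mask'];ys,xs=np.nonzero(m)
        z={'tray':.032,'scoop':.015,'tub':.046,'lid':.012}[q]
        P=np.array([ray('wrist',(x,y),z,s)[:2] for x,y in zip(xs,ys)])*1000
        c,sz,a=cv2.minAreaRect(P.astype(np.float32));print(q,r[0]['conf'],np.array(c),np.array(sz),a%90)
E
```

```text
bench z 1.2708465035871086e-05
tray rim 818 c [508.5002 293.6425] size [156.5742 177.9276] ang 81.5886459350586 zmed 0.03184752388036788
handle 471 c [515.9219  83.7684] size [14.908  78.3551] ang 85.34196472167969 zmed 0.06937857143108045
handle axis [ 0.9963 -0.0856] [0.514  0.0854]
bowl hi 326 c [458.0344  88.8598] size [71.84   56.9128] ang 85.47528076171875 zmed 0.02708379472568634
bowl all 4044 c [489.9831  84.9897] size [109.8431 219.8532] ang 89.98060607910156 zmed 0.001161625184613102
tub rim 1153 c [ 538.2065 -104.3086] size [121.2267  88.1602] ang 76.9170150756836 zmed 0.044624580898887045
clips 194 c [ 537.5829 -104.7752] size [136.0709  25.8185] ang 78.23403930664062 zmed 0.07163389817380839Traceback (most recent call last):
  File "<stdin>", line 10, in <module>
  File "h.py", line 20, in ray
    K,T=ext(cam,s); r=T[:3,:3]@np.array([(uv[0]-K[2])/K[0],(uv[1]-K[3])/K[1],1.]); o=T[:3,3]
        ~~~^^^^^^^
  File "h.py", line 9, in ext
    c=ctrl.get_calibration(cam); K=(c['fx'],c['fy'],c['cx'],c['cy'])
ValueError: time passes only in moves, steps and waits
```

Run:
```python
from h import *
np.set_printoptions(precision=1,suppress=True)
s,p,d=shot('wrist');W=cloud('wrist',d,s)
for q,lo,hi in [('tray',.024,.038),('scoop',.058,.08),('tub',.04,.05)]:
    r=ctrl.cut_out('wrist',q)
    if r:
        m=cv2.dilate(r[0]['mask'].astype(np.uint8),np.ones((3,3)))>0
        P=W[m&(W[...,2]>lo)&(W[...,2]<hi)]
        c,sz,a=cv2.minAreaRect((P[:,:2]*1000).astype(np.float32));print(q,r[0]['conf'],len(P),np.array(c),np.array(sz),a%90)
        if q=='tray':
            for z0,z1 in [(.028,.034)]:
                Q=W[m&(W[...,2]>z0)&(W[...,2]<z1)]
                c,sz,a=cv2.minAreaRect((Q[:,:2]*1000).astype(np.float32));print(np.array(c),np.array(sz),a%90)
            g=W[m&(W[...,2]>.0)&(W[...,2]<.006)];print('floor z',np.median(g[:,2])*1000)
print(W[120:150:1,225:250,2].mean()*1000)
```

```text
tray 0.83 850 [503.3 258.4] [ 85.1 177.9] 81.47795867919922
[503.3 258.4] [ 85.1 177.8] 81.49992370605469
floor z 3.45280006493609
scoop 0.96 463 [516.   83.8] [14.6 79.1] 85.2199935913086
tub 0.83 762 [ 537.6 -104.4] [121.4  85.9] 77.27937316894531
nan
```

```bash
cat > plan.py <<'E'
from h import *
import json,os
def rot(yaw,p=0):
    a=np.radians(yaw);x=np.array([np.cos(a),np.sin(a),0]);z=np.array([0,0,-1.]);y=np.cross(z,x)
    return R.from_matrix(np.stack([x,y,z],1))*R.from_euler('y',p,degrees=True)
def plan(wps,start=None,end=False):
    """wps: (x,y,z mm of TCP, yaw deg, pitch deg, rows, opening)"""
    s=ctrl.sense(); P=s['tcp_pos']*1000; Q=R.from_quat(s['tcp_rot']) if True else 0
    rows=[]
    x=(Q.as_matrix()[:,0]); y=Q.as_matrix()[:,1]; yaw=np.degrees(np.arctan2(-y[0]*-1,1)) 
    yaw=np.degrees(np.arctan2(y[0],-y[1])) ; yaw=np.degrees(np.arctan2(y[0],-y[1]))
    # tool y=(sin a,-cos a) -> a
    p=np.degrees(np.arctan2(x[2],-Q.as_matrix()[2,2]))
    cur=np.array([*P,yaw%360,p]); print('now',cur.round(2),'t',s['time'])
    for w in wps:
        n=w[5]; a=cur.copy(); b=np.array(w[:5],float)
        for k in range(1,n+1):
            t=a+(b-a)*k/n; T=rot(t[3],t[4])
            sh=np.round(Q.inv().apply(t[:3]-P)); rv=np.round((Q.inv()*T).as_rotvec(),2)
            P=P+Q.apply(sh); Q=Q*R.from_rotvec(rv)
            rows.append([*sh.astype(int).tolist(),*(rv+0).tolist(),w[6]])
        cur=b
    for i in range(0,len(rows),10): print(', '.join(str(v).replace('-0.0,','0,') if v else '0' for r in rows[i:i+10] for v in r)); print()
E
python3 - <<'E'
from plan import *
plan([(510,84.3,130,175.2,0,8,1),(510,84.3,42,175.2,0,7,1)])
E
```

```text
now [461.58 212.96 367.01 167.05   0.  ] t 2.8
-10, -14, 30, 0, 0, -0.02, 1, -9, -15, 29, 0, 0, -0.02, 1, -9, -14, 30, 0, 0, -0.01, 1, -8, -15, 30, 0, 0, -0.02, 1, -9, -15, 29, 0, 0, -0.02, 1, -8, -15, 30, 0, 0, -0.02, 1, -8, -16, 29, 0, 0, -0.01, 1, -8, -15, 30, 0, 0, -0.02, 1, 0, 0, 13, 0, 0, 0, 1, 0, 0, 12, 0, 0, 0, 1

0, 0, 13, 0, 0, 0, 1, 0, 0, 12, 0, 0, 0, 1, 0, 0, 13, 0, 0, 0, 1, 0, 0, 12, 0, 0, 0, 1, 0, 0, 13, 0, 0, 0, 1
```

{"op": "play_rows", "data": {
  "series": [-10,-14,30,0,0,-0.02,1,-9,-15,29,0,0,-0.02,1,-9,-14,30,0,0,-0.01,1,-8,-15,30,0,0,-0.02,1,-9,-15,29,0,0,-0.02,1,-8,-15,30,0,0,-0.02,1,-8,-16,29,0,0,-0.01,1,-8,-15,30,0,0,-0.02,1,0,0,0,0,0,0,1,0,0,0,0,0,0,1]
}}

```text
time: 3.8
tcp_pos: [0.5104, 0.0842, 0.1303]
tcp_rot: [0.044, 0.999, 0.0, -0.0]
contact_force: [-0.6, 0.8, 0.9]
width: 0.0852
gripper_force: 0.0
```

Run:
```python
from plan import *
np.set_printoptions(precision=1,suppress=True)
s,p,d=shot('wrist');W=cloud('wrist',d,s)
r=ctrl.cut_out('wrist','scoop')
if r:
    m=r[0]['mask'];P=W[m&(W[...,2]>.058)&(W[...,2]<.08)]
    if len(P): 
        c,sz,a=cv2.minAreaRect((P[:,:2]*1000).astype(np.float32));print(r[0]['conf'],len(P),np.array(c),np.array(sz),a%90)
plan([(510,84.3,42,175.2,0,7,1)])
```

```text
0.82 1734 [515.2  83.7] [14.2 77.9] 85.13982391357422
now [510.8  84.8 131.2 175.1  -0.1] t 3.9
0, 0, 13, 0, 0, 0, 1, 0, 0, 12, 0, 0, 0, 1, 0, 0, 13, 0, 0, 0, 1, 0, 0, 13, 0, 0, 0, 1, 1, 0, 13, 0, 0, 0, 1, 0, -1, 12, 0, 0, 0, 1, 0, 0, 13, 0, 0, 0, 1
```

{"op": "play_rows", "data": {
  "series": [0,0,15,0,0,0,1,0,0,15,0,0,0,1,0,0,15,0,0,0,1,0,0,15,0,0,0,1,0,0,15,0,0,0,1,0,0,14,0,0,0,1,0,0,0,0,0,0,1,0,0,0,0,0,0,-1,0,0,0,0,0,0,-1,0,0,0,0,0,0,-1],
  "force": 100
}}

```text
time: 4.9
tcp_pos: [0.5109, 0.0839, 0.0418]
tcp_rot: [0.043, 0.999, 0.0, 0.001]
contact_force: [-0.3, 0.5, 0.8]
width: 0.0439
gripper_force: 0.0
```

{"op": "play_rows", "data": {
  "series": [0,0,0,0,0,0,-1,0,0,0,0,0,0,-1,0,0,0,0,0,0,-1,0,0,0,0,0,0,-1,0,0,0,0,0,0,-1]
}}

```text
time: 5.4
tcp_pos: [0.5107, 0.0839, 0.0413]
tcp_rot: [0.043, 0.999, 0.0, 0.0]
contact_force: [-0.1, 0.6, 5.7]
width: 0.0121
gripper_force: 97.5
```

Run:
```python
from plan import *
plan([(511,84,115,175.1,0,4,-1),(601.2,243.8,115,171.5,0,10,-1),(601.2,243.8,84,171.5,0,4,-1)])
```

```text
now [ 5.1073e+02  8.3860e+01  4.1320e+01  1.7502e+02 -3.0000e-02] t 5.4
0, 0, -18, 0, 0, 0, -1, 0, 0, -19, 0, 0, 0, -1, 0, 0, -18, 0, 0, 0, -1, 0, 0, -19, 0, 0, 0, -1, -8, 17, 0, 0, 0, 0, -1, -7, 17, 0, 0, 0, 0.01, -1, -8, 16, 0, 0, 0, 0.01, -1, -7, 17, 0, 0, 0, 0, -1, -7, 17, 0, 0, 0, 0.01, -1, -8, 17, 0, 0, 0, 0.01, -1

-6, 17, 0, 0, 0, 0, -1, -7, 17, 0, 0, 0, 0.01, -1, -7, 17, 0, 0, 0, 0.01, -1, -7, 17, 0, 0, 0, 0, -1, 0, 0, 8, 0, 0, 0, -1, 0, 0, 8, 0, 0, 0, -1, 0, 0, 8, 0, 0, 0, -1, 0, 0, 7, 0, 0, 0, -1
```

{"op": "play_rows", "data": {
  "series": [0,0,-18,0,0,0,-1,0,0,-19,0,0,0,-1,0,0,-18,0,0,0,-1,0,0,-19,0,0,0,-1,-8,17,0,0,0,0,-1,-7,17,0,0,0,0.01,-1,-8,16,0,0,0,0.01,-1,-7,17,0,0,0,0,-1,-7,17,0,0,0,0.01,-1,-8,17,0,0,0,0.01,-1]
}}

```text
time: 6.4
tcp_pos: [0.5654, 0.1804, 0.1149]
tcp_rot: [0.064, 0.998, -0.0, -0.0]
contact_force: [-0.3, -0.8, -1.1]
width: 0.0125
gripper_force: 97.9
```

{"op": "play_rows", "data": {
  "series": [-6,17,0,0,0,0,-1,-7,17,0,0,0,0.01,-1,-7,17,0,0,0,0.01,-1,-7,17,0,0,0,0,-1,0,0,8,0,0,0,-1,0,0,8,0,0,0,-1,0,0,8,0,0,0,-1,0,0,7,0,0,0,-1,0,0,0,0,0,0,-1,0,0,0,0,0,0,-1]
}}

```text
time: 7.4
tcp_pos: [0.6013, 0.2433, 0.084]
tcp_rot: [0.073, 0.997, -0.0, -0.0]
contact_force: [-0.4, 0.1, -1.1]
width: 0.0122
gripper_force: 97.9
```

Run:
```python
from plan import *
np.set_printoptions(precision=1,suppress=True)
s,p,d=shot('wrist','w2');W=cloud('wrist',d,s)
e=np.array([.989,-.1478]);n=np.array([.1478,.989]);c=np.array([503.3,258.4])
r=ctrl.cut_out('wrist','scoop'); m=r[0]['mask']
X=(W[...,:2]*1000-c); U=X@e; V=X@n; Z=W[...,2]*1000
rim=(~m)&(Z>28)&(Z<35)&(abs(V)<50)&(abs(U)<95)
for u0 in (-80,-40,-10,20,50): 
    k=rim&(abs(U-u0)<8)&(abs(V)<48); print('rim',u0,k.sum(),V[k].min() if k.any() else '',V[k].max() if k.any() else '',)
k=m&(Z>34)&(Z<75)
for u0 in (5,15,30,50,65):
    q=k&(abs(U-u0)<5); print('bowl',u0,q.sum(),(V[q].min(),V[q].max(),Z[q].min()) if q.any() else '')
print('bowl u',U[k].min(),U[k].max())
for r in ctrl.place_of('wrist','bead0')[:4]:
    i=np.array(r['position']).round().astype(int);print('bead',r['conf'],U[i[1],i[0]],V[i[1],i[0]],Z[i[1],i[0]])
plan([])
```

```text
rim -80 0  
rim -40 100 -42.67957103366549 42.37741397522809
rim -10 435 -42.53037118664834 42.33844183109831
rim 20 80 -42.63145704702091 42.20083652572119
rim 50 0  
bowl 5 863 (np.float64(-35.36886163099255), np.float64(34.863762191997864), np.float64(41.334559915082586))
bowl 15 2306 (np.float64(-36.216027582912794), np.float64(35.05661908324189), np.float64(41.612010974132254))
bowl 30 2257 (np.float64(-36.12842164597998), np.float64(34.89660665091602), np.float64(42.35443048193144))
bowl 50 2128 (np.float64(-36.36333832273547), np.float64(34.94329651067431), np.float64(42.46402681930006))
bowl 65 2735 (np.float64(-36.29459084448092), np.float64(34.77862366160717), np.float64(42.850269040899725))
bowl u 6.308857046439939 73.92953074597726
bead 0.73 -30.004994757434087 12.88761098984064 22.985457085248655
bead 0.69 -33.23036858143832 -15.191124823198713 22.75267713878801
now [601.4 243.5  84.4 171.6  -0. ] t 7.55
```

View pics/w2.png

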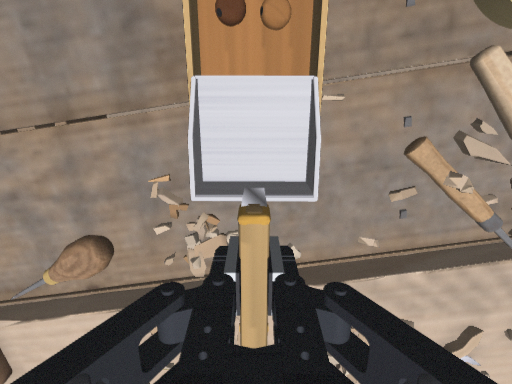

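{"op": "play_rows", "data": {
  "series": [0,1,8,0,0,0,-1,0,0,8,0,0,0,-1,0,0,8,0,0,0,-1,0,0,8,0,0,0,-1,0,0,5,0,0,0,-1,0,0,1,0,0,0,-1,0,0,0,0,0,0,-1]
}}

```text
time: 8.25
tcp_pos: [0.6014, 0.2445, 0.0459]
tcp_rot: [0.073, 0.997, -0.0, -0.0]
contact_force: [-0.8, 0.1, -0.8]
width: 0.0125
gripper_force: 97.9
```

{"op": "play_rows", "data": {
  "series": [0,0,1,0,0,0,-1,0,0,0.5,0,0,0,-1,0,0,0,0,0,0,-1]
}}

```text
time: 8.55
tcp_pos: [0.6015, 0.2445, 0.0446]
tcp_rot: [0.073, 0.997, 0.0, 0.0]
contact_force: [1.1, 0.1, -1.4]
width: 0.0123
gripper_force: 98.0
```

{"op": "play_rows", "data": {
  "series": [0,0,0.5,0,0,0,-1,0,0,0.5,0,0,0,-1,0,0,0,0,0,0,-1]
}}

```text
time: 8.85
tcp_pos: [0.6019, 0.2446, 0.0443]
tcp_rot: [0.073, 0.997, 0.0, 0.001]
contact_force: [0.8, -1.4, 9.0]
width: 0.0125
gripper_force: 99.8
```

{"op": "play_rows", "data": {
  "series": [5,0,0,0,0,0,-1,6,0,0,0,0,0,-1,6,0,0,0,0,0,-1,5,0,0,0,0,0,-1,5,0,0,0,0,0,-1,5,0,0,0,0,0,-1,5,0,0,0,0,0,-1,5,0,0,0,0,0,-1,5,0,0,0,0,0,-1,5,0,0,0,0,0,-1]
}}

```text
time: 9.85
tcp_pos: [0.5513, 0.2521, 0.0445]
tcp_rot: [0.074, 0.997, 0.0, 0.002]
contact_force: [5.4, 0.2, 7.3]
width: 0.0121
gripper_force: 99.4
```

{"op": "play_rows", "data": {
  "series": [4,0,0,0,0,0,-1,4,0,0,0,0,0,-1,4,0,0,0,0,0,-1,4,0,0,0,0,0,-1,4,0,0,0,0,0,-1,4,0,0,0,0,0,-1,4,0,0,0,0,0,-1,3,0,0,0,0,0,-1]
}}

```text
time: 10.65
tcp_pos: [0.5208, 0.2568, 0.0445]
tcp_rot: [0.074, 0.997, 0.001, 0.002]
contact_force: [6.4, -0.7, 9.2]
width: 0.0122
gripper_force: 99.5
```

```bash
cat > look.py <<'E'
from plan import *
import sys
np.set_printoptions(precision=1,suppress=True)
s,p,d=shot('wrist',sys.argv[1]);W=cloud('wrist',d,s)
print(s['contact_force'])
e=np.array([.989,-.1478]);n=np.array([.1478,.989]);c=np.array([503.3,258.4])
X=(W[...,:2]*1000-c); U=X@e; V=X@n; Z=W[...,2]*1000
for r in ctrl.place_of('wrist','bead0')[:5]:
    i=np.array(r['position']).round().astype(int);print('bead',r['conf'],i,U[i[1],i[0]],V[i[1],i[0]],Z[i[1],i[0]])
plan([])
E
python3 look.py w3
```

```text
[ 6.4 -0.7  9.2]
bead 0.87 [233 109] -57.55378673774692 -10.33013717999684 24.738676968965922
bead 0.69 [292  72] -76.0331279090103 20.693688925634206 23.224713482969477
bead 0.66 [219  71] -76.49164144342329 -17.28405373241183 23.182112393762
bead 0.56 [257  75] -74.50170304246899 2.4620970277241856 24.51297938361255
now [520.4 256.9  44.4 171.6  -0.2] t 10.75
```

View pics/w3.png

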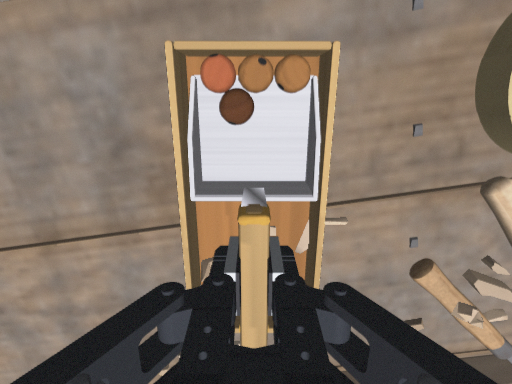

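{"op": "play_rows", "data": {
  "series": [2,0,0,0,0,0,-1,2,0,0,0,0,0,-1,2,0,0,0,0,0,-1,1,0,0,0,0,0,-1,1,0,0,0,0,0,-1,0,0,0,0,0,0,-1]
}}

```text
time: 11.35
tcp_pos: [0.5129, 0.258, 0.0445]
tcp_rot: [0.074, 0.997, 0.001, 0.002]
contact_force: [5.5, -1.3, 9.9]
width: 0.0119
gripper_force: 99.6
```

```bash
python3 look.py w4
```

```text
[ 5.5 -1.3  9.9]
bead 0.97 [259  90] -75.12520613516497 3.5451752436342554 24.376637925704188
bead 0.97 [216  86] -77.1051549332182 -19.092541807509924 23.645139988210246
bead 0.69 [238 122] -58.63124214448877 -7.807069913418588 23.934012754343676
bead 0.56 [291  86] -77.12708077980692 20.389648530469778 23.769353937115905
now [512.9 258.   44.5 171.6  -0.2] t 11.45
```

{"op": "play_rows", "data": {
  "series": [1,0,0,0,0,0,-1,1,0,0,0,0,0,-1,0,0,0,0,0,0,-1]
}}

```text
time: 11.75
tcp_pos: [0.5111, 0.2582, 0.0445]
tcp_rot: [0.074, 0.997, 0.001, 0.002]
contact_force: [6.8, -1.1, 9.3]
width: 0.0123
gripper_force: 99.5
```

{"op": "play_rows", "data": {
  "series": [1,0,0,0,0,0,-1,0.5,0,0,0,0,0,-1,0,0,0,0,0,0,-1]
}}

```text
time: 12.05
tcp_pos: [0.5108, 0.2583, 0.0448]
tcp_rot: [0.074, 0.997, 0.001, 0.003]
contact_force: [14.4, -1.7, 8.9]
width: 0.0124
gripper_force: 99.5
```

Run:
```python
from plan import *
x,y=510.8,258.3
plan([(x+9.9,y-1.5,42.5,171.5,18,10,-1),(x+9.9,y-1.5,140,171.5,20,8,-1)])
```

```text
now [ 5.1083e+02  2.5827e+02  4.4800e+01  1.7154e+02 -3.4000e-01] t 12.05
-1, 0, 0, 0, 0.03, 0, -1, -1, 0, 0, 0, 0.03, 0, -1, -1, 0, 1, 0, 0.04, 0, -1, -1, 0, 0, 0, 0.03, 0, -1, -1, 0, 0, 0, 0.03, 0, -1, -1, 0, 0, 0, 0.03, 0, -1, -1, 0, 0, 0, 0.03, 0, -1, -1, 0, 0, 0, 0.04, 0, -1, -1, 0, 0, 0, 0.03, 0, -1, -1, 0, 0, 0, 0.03, 0, -1

4, 0, -12, 0, 0, 0, -1, 3, 0, -11, 0, 0.01, 0, -1, 4, 0, -12, 0, 0, 0, -1, 4, 0, -11, 0, 0.01, 0, -1, 4, 0, -12, 0, 0, 0, -1, 4, 0, -11, 0, 0.01, 0, -1, 4, 0, -12, 0, 0, 0, -1, 4, 0, -11, 0, 0.01, 0, -1
```

{"op": "play_rows", "data": {
  "series": [-1,0,0,0,0.03,0,-1,-1,0,0,0,0.03,0,-1,-1,0,1,0,0.04,0,-1,-1,0,0,0,0.03,0,-1,-1,0,0,0,0.03,0,-1,-1,0,0,0,0.03,0,-1,-1,0,0,0,0.03,0,-1,-1,0,0,0,0.04,0,-1,-1,0,0,0,0.03,0,-1,-1,0,0,0,0.03,0,-1]
}}

```text
time: 13.05
tcp_pos: [0.5182, 0.2566, 0.041]
tcp_rot: [0.073, 0.985, 0.012, -0.159]
contact_force: [0.9, -0.1, -2.7]
width: 0.012
gripper_force: 97.9
```

```bash
python3 look.py w5
```

```text
[ 0.9 -0.1 -2.7]
bead 0.98 [264 150] -41.74904529386458 6.035280723407984 37.574402900486135
bead 0.94 [214 147] -43.3746083369937 -22.172395409767557 37.88813218988818
bead 0.88 [291 164] -34.05086577798884 21.585653537234656 35.403268900027236
bead 0.78 [236 171] -30.157759414297736 -10.032078935557935 33.38259213165537
now [518.3 256.3  40.6 171.5  18.3] t 13.15
```

View pics/w5.png

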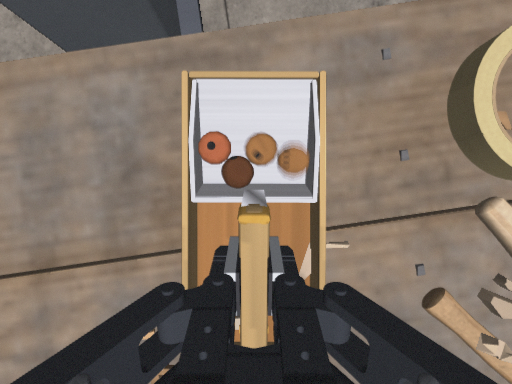

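Run:
```python
from plan import *
plan([(521,256,120,171.5,18,8,-1),(525,246,125,171,18,2,-1),(638,-100,125,168,18,16,-1),(645,-122,120,168,18,2,-1),(654,-129.5,112,168,18,2,-1)])
```

```text
now [518.28 256.28  40.62 171.53  18.33] t 13.15
3, 0, -10, 0, 0, 0, -1, 3, 0, -9, 0, 0, 0, -1, 2, 0, -10, 0, 0, 0, -1, 3, 0, -9, 0, 0, 0, -1, 3, 0, -10, 0, 0, 0, -1, 3, 0, -9, 0, 0, 0, -1, 3, 0, -10, 0, -0.01, 0, -1, 2, 0, -9, 0, 0, 0, -1, -2, -5, -3, 0, 0, 0, -1, -1, -4, -4, 0, 0, 0.01, -1

-10, -20, -3, 0, 0, 0, -1, -10, -21, -3, -0.01, 0, 0, -1, -10, -20, -3, 0, 0, 0.01, -1, -10, -20, -3, 0, 0, 0, -1, -10, -20, -4, 0, 0, 0, -1, -10, -20, -3, 0, 0, 0.01, -1, -11, -20, -3, 0, 0, 0, -1, -10, -20, -4, 0, 0, 0, -1, -10, -20, -3, 0, 0, 0.01, -1, -11, -20, -3, 0, 0, 0, -1

-10, -20, -4, 0, 0, 0, -1, -11, -20, -3, -0.01, 0, 0.01, -1, -10, -20, -3, 0, 0, 0, -1, -11, -20, -4, 0, 0, 0, -1, -11, -19, -3, 0, 0, 0.01, -1, -11, -20, -4, 0, 0, 0, -1, -6, -10, 1, 0, 0, 0, -1, -6, -10, 0, 0, 0, 0, -1, -6, -3, 3, 0, 0, 0, -1, -6, -3, 2, 0, 0, 0, -1
```

{"op": "play_rows", "data": {
  "series": [2,0,-7,0,0,0,-1,3,0,-9,0,0,0,-1,3,0,-10,0,0,0,-1,3,0,-10,0,0,0,-1,3,0,-10,0,0,0,-1,3,0,-10,0,0,0,-1,3,0,-10,0,0,0,-1,2,0,-10,0,0,0,-1,-2,-4,-3,0,0,0,-1,-4,-9,-3,0,0,0.01,-1]
}}

```text
time: 14.15
tcp_pos: [0.5262, 0.2424, 0.1241]
tcp_rot: [0.077, 0.984, 0.011, -0.159]
contact_force: [0.4, -0.8, -2.8]
width: 0.0124
gripper_force: 98.1
```

{"op": "play_rows", "data": {
  "series": [-8,-16,-2,0,0,0,-1,-10,-20,-3,0,0,0,-1,-10,-20,-3,0,0,0.01,-1,-10,-20,-3,0,0,0,-1,-10,-20,-4,0,0,0,-1,-10,-20,-3,0,0,0.01,-1,-11,-20,-3,0,0,0,-1,-10,-20,-4,0,0,0,-1,-10,-20,-3,0,0,0.01,-1,-11,-20,-3,0,0,0,-1]
}}

```text
time: 15.15
tcp_pos: [0.5968, 0.0293, 0.123]
tcp_rot: [0.093, 0.983, 0.008, -0.159]
contact_force: [-0.4, 0.7, -1.6]
width: 0.0123
gripper_force: 98.0
```

```bash
python3 look.py w6
python3 - <<'E'
from plan import *
plan([(638,-100,125,168,18,7,-1),(645,-120,120,168,18,2,-1),(654,-129.5,112,168,18,2,-1)])
E
```

```text
[-0.4  0.7 -1.6]
bead 0.85 [212 147] 66.92725271689712 -234.37170207112078 119.60841767281039
bead 0.69 [294 168] 80.25672250501702 -187.86054465869157 114.43397633624753
bead 0.68 [267 152] 71.12412541748651 -203.42859692394416 120.50835946219208
bead 0.65 [237 173] 81.9997030741887 -220.99014004385057 116.70996677679649
now [597.2  26.8 122.7 169.2  18.3] t 15.25
now [597.17  26.83 122.67 169.15  18.31] t 15.25
-9, -17, -3, -0.02, 0, 0, -1, -8, -16, -3, 0, 0, 0, -1, -9, -17, -3, 0, 0, 0, -1, -9, -17, -4, 0, 0, 0.01, -1, -8, -16, -3, 0, 0, 0, -1, -9, -17, -3, 0, 0, 0, -1, -9, -16, -4, 0, -0.01, 0, -1, -6, -9, 1, 0, 0, 0, -1, -6, -9, 1, 0, 0, 0, -1, -6, -4, 2, 0, 0, 0, -1

-7, -4, 2, 0, 0, 0, -1
```

{"op": "play_rows", "data": {
  "series": [-9,-17,-3,-0.01,0,0,-1,-8,-16,-3,-0.01,0,0,-1,-9,-17,-3,0,0,0,-1,-9,-17,-4,0,0,0.01,-1,-8,-16,-3,0,0,0,-1,-9,-17,-3,0,0,0,-1,-9,-16,-4,0,-0.01,0,-1,-8,-11,1,0,0,0,-1,-7,-9,1,0,0,0,-1,-7,-4,2,0,0,0,-1]
}}

```text
time: 16.25
tcp_pos: [0.6526, -0.1244, 0.115]
tcp_rot: [0.1, 0.983, 0.017, -0.153]
contact_force: [0.7, -0.2, -1.3]
width: 0.0124
gripper_force: 98.1
```

```bash
cat > see.py <<'E'
from plan import *
import sys
np.set_printoptions(precision=1,suppress=True)
s,p,d=shot('wrist',sys.argv[1]);W=cloud('wrist',d,s)
for q in ('scoop','tub'):
    r=ctrl.cut_out('wrist',q)
    if not r: print('no',q); continue
    m=r[0]['mask'];P=W[m]*1000
    if q=='tub':
        P=P[(P[:,2]>40)&(P[:,2]<50)];  
        if len(P)>20: c,sz,a=cv2.minAreaRect(P[:,:2].astype(np.float32));print(q,len(P),np.array(c),np.array(sz),a%90)
    else:
        f=np.array([np.cos(np.radians(168)),np.sin(np.radians(168))]); g=np.array([-f[1],f[0]])
        F=P[:,:2]@f-np.array([537.6,-104.5])@f; G=P[:,:2]@g-np.array([537.6,-104.5])@g
        k=(F>np.nanmax(F)-8)&(P[:,2]<250);print('nose F',np.nanmax(F),'G range',G[k].min(),G[k].max(),'z',np.median(P[k,2]),np.min(P[k,2]))
E
python3 see.py w7
python3 - <<'E'
from plan import *
f=np.array([np.cos(np.radians(168)),np.sin(np.radians(168))]);C=np.array([537.6,-104.5])
def wp(q,nf,nz,n):
    a=np.radians(q);c,s=np.cos(a),np.sin(a)
    xy=C+f*(nf-(94.3*c-41.3*s)); return (*xy,nz+94.3*s+41.3*c,168,-q,n,-1)
L=[wp(-18,-18,90,3),wp(-5,-18,75,3),wp(4,-18,62,3),wp(15,-18,58,4),wp(30,-18,50,5),wp(50,-18,45,6)]
for l in L: print(np.round(l[:3]))
plan(L)
E
```

```text
nose F 10.94978231584264 G range 52.46986662188146 52.72724874372456 z 11.9756829875578 11.715605413661123
tub 2012 [ 535.2 -106. ] [119.2  84.6] 82.68389892578125
[ 655. -130.  100.]
[ 651. -129.  108.]
[ 644. -127.  110.]
[ 634. -125.  122.]
[ 615. -121.  133.]
[ 584. -114.  144.]
now [ 652.42 -122.97  114.66  168.45   17.8 ] t 16.4
-3, -2, 4, 0, 0, 0, -1, -3, -2, 4, 0, 0, 0.01, -1, -3, -2, 5, 0, 0, 0, -1, 3, 0, -2, 0, -0.07, 0, -1, 2, 0, -3, 0, -0.08, 0, -1, 2, 0, -2, 0, -0.07, 0, -1, 2, 0, 0, 0, -0.06, 0, -1, 2, 0, -1, 0, -0.05, 0, -1, 2, 0, -1, 0, -0.05, 0, -1, 3, 0, -3, 0, -0.05, 0, -1

2, 0, -3, 0, -0.05, 0, -1, 2, 0, -4, 0, -0.04, 0, -1, 2, 0, -4, 0, -0.05, 0, -1, 4, 0, -3, 0, -0.05, 0, -1, 3, 0, -3, 0, -0.06, 0, -1, 3, 0, -3, 0, -0.05, 0, -1, 2, 0, -4, 0, -0.05, 0, -1, 3, 0, -3, 0, -0.05, 0, -1, 3, 0, -4, 0, -0.06, 0, -1, 4, 0, -5, 0, -0.06, 0, -1

3, 0, -5, 0, -0.06, 0, -1, 3, 0, -4, 0, -0.06, 0, -1, 3, 0, -5, 0, -0.06, 0, -1, 2, 0, -6, 0, -0.05, 0, -1
```

View pics/w7.png

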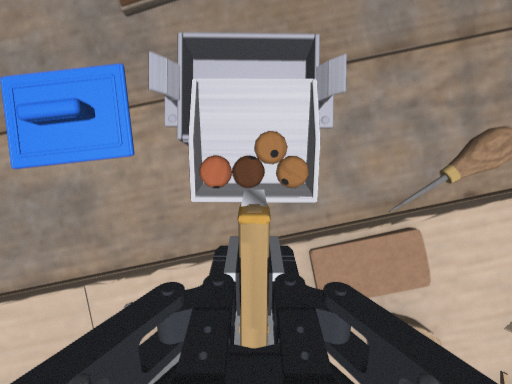

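{"op": "play_rows", "data": {
  "series": [-3,-2,4,0,0,0,-1,-3,-2,4,0,0,0.01,-1,-3,-2,5,0,0,0,-1,3,0,-2,0,-0.07,0,-1,2,0,-3,0,-0.08,0,-1,2,0,-2,0,-0.07,0,-1,2,0,0,0,-0.06,0,-1,2,0,-1,0,-0.05,0,-1,2,0,-1,0,-0.05,0,-1,3,0,-3,0,-0.05,0,-1]
}}

```text
time: 17.4
tcp_pos: [0.6418, -0.1259, 0.1135]
tcp_rot: [0.105, 0.993, -0.006, 0.061]
contact_force: [0.5, 0.1, -2.7]
width: 0.0122
gripper_force: 97.9
```

{"op": "play_rows", "data": {
  "series": [2,0,-3,0,-0.05,0,-1,2,0,-4,0,-0.04,0,-1,2,0,-4,0,-0.05,0,-1,4,0,-3,0,-0.05,0,-1,3,0,-3,0,-0.06,0,-1,3,0,-3,0,-0.05,0,-1,2,0,-4,0,-0.05,0,-1,3,0,-3,0,-0.05,0,-1,3,0,-4,0,-0.06,0,-1,4,0,-5,0,-0.06,0,-1]
}}

```text
time: 18.4
tcp_pos: [0.6483, -0.1256, 0.1844]
tcp_rot: [0.101, 0.958, -0.029, 0.265]
contact_force: [-0.1, -0.6, -1.5]
width: 0.0126
gripper_force: 98.2
```

{"op": "play_rows", "data": {
  "series": [3,0,-5,0,-0.06,0,-1,3,0,-4,0,-0.06,0,-1,3,0,-5,0,-0.06,0,-1,2,0,-6,0,-0.05,0,-1,0,0,0,0,0,0,-1,0,0,0,0,0,0,-1]
}}

```text
time: 19.0
tcp_pos: [0.6726, -0.1283, 0.2494]
tcp_rot: [0.1, 0.942, -0.037, 0.319]
contact_force: [0.2, -0.7, -2.2]
width: 0.0125
gripper_force: 98.2
```

```bash
python3 look.py w8
python3 - <<'E'
from h import *
s,p,d=shot('scene','s8')
for r in ctrl.boxes_of('scene','bead0')[:6]: print(r)
E
```

```text
[ 0.2 -0.7 -2.2]
now [ 672.6 -128.4  249.   167.8  -37.4] t 19.1
{'position': [302.1, 237.5], 'conf': 0.3}
```

View pics/w8.png

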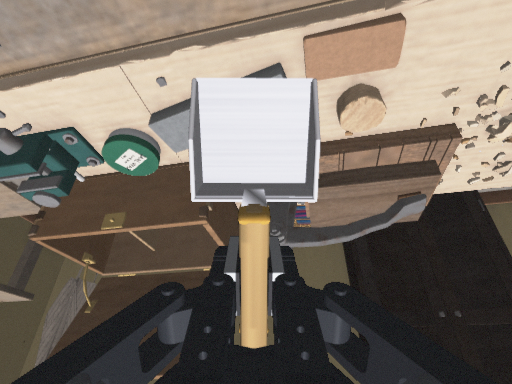

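Run:
```python
from plan import *
print(ctrl.sense()['qpos'].round(2))
plan([(650,-128,230,168,-10,5,-1),(640,-60,250,172,0,3,-1)])
```

```text
[ 0.05  0.66  0.11  1.83 -0.41  0.    1.88]
now [ 672.68 -128.49  249.16  167.76  -37.45] t 19.2
6, -1, 0, 0, 0.1, 0, -1, 6, -1, 1, -0.01, 0.09, 0, -1, 5, -1, 2, 0, 0.1, 0, -1, 6, 0, 2, 0, 0.09, 0, -1, 5, -1, 2, 0, 0.1, 0, -1, 7, 21, -8, 0, 0.06, -0.02, -1, 7, 22, -7, 0, 0.06, -0.03, -1, 6, 22, -7, 0, 0.05, -0.02, -1
```

{"op": "play_rows", "data": {
  "series": [6,-1,0,0,0.1,0,-1,6,-1,1,-0.01,0.09,0,-1,5,-1,2,0,0.1,0,-1,6,0,2,0,0.09,0,-1,5,-1,2,0,0.1,0,-1,7,21,-8,0,0.06,-0.02,-1,7,22,-7,0,0.06,-0.03,-1,6,22,-7,0,0.05,-0.02,-1,0,20,0,0,0,0,-1,0,0,0,0,0,0,-1]
}}

```text
time: 20.2
tcp_pos: [0.6436, -0.037, 0.2497]
tcp_rot: [0.068, 0.998, -0.001, 0.002]
contact_force: [0.0, -0.3, -2.2]
width: 0.0127
gripper_force: 98.1
```

Run:
```python
from plan import *
np.set_printoptions(precision=1,suppress=True)
for cam in ('wrist','top','scene'):
    s,p,d=shot(cam,cam+'9'); W=cloud(cam,d,s)
    for r in ctrl.boxes_of(cam,'bead0')[:6]:
        i=np.array(r['position']).round().astype(int);print(cam,r['conf'],i,W[i[1],i[0]]*1000)
plan([])
print(ctrl.sense()['qpos'].round(2))
a=cv2.imread('pics/top9.png')[150:240,150:360]; b=cv2.imread('pics/wrist9.png')
a=cv2.resize(a,(600,257)); b=cv2.resize(b,(440,330))
cv2.imwrite('pics/m9.png',np.vstack([a,cv2.copyMakeBorder(b,0,0,0,160,cv2.BORDER_CONSTANT)]))
```

```text
wrist 0.73 [149  52] [ 501.1 -138.8   24.2]
wrist 0.72 [222  59] [519.8 -57.2  24.7]
wrist 0.51 [200  58] [515.1 -82.3  23.1]
wrist 0.32 [117  75] [ 524.8 -163.1   69.1]
now [643.1 -40.8 250.4 172.   -0.3] t 20.5
[-0.1  0.8  0.4  1.2 -0.3  1.2  1.7]
```

View pics/m9.png

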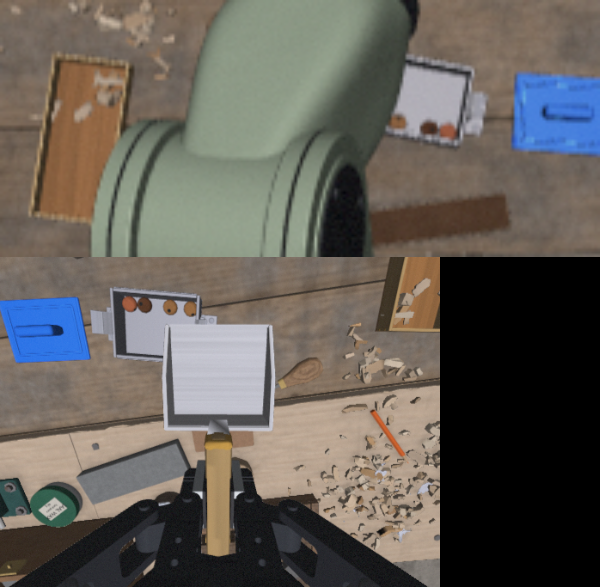

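Run:
```python
from plan import *
plan([(511,84,130,175,0,8,-1),(511,84,50,175,0,6,-1),(511,84,43,175,0,2,-1)])
```

```text
now [ 6.4307e+02 -4.0770e+01  2.5038e+02  1.7197e+02 -2.8000e-01] t 20.5
19, 13, 15, 0, 0, -0.01, -1, 18, 14, 15, 0, 0, 0, -1, 19, 13, 15, 0, 0, -0.01, -1, 18, 13, 15, 0, 0, -0.01, -1, 18, 14, 15, 0, 0, 0, -1, 18, 14, 15, 0, 0, -0.01, -1, 18, 14, 14, 0, 0, -0.01, -1, 18, 14, 15, 0, 0, 0, -1, 0, 0, 14, 0, 0, 0, -1, 0, 0, 13, 0, 0, 0, -1

0, 0, 13, 0, 0, 0, -1, 0, 0, 14, 0, 0, 0, -1, 1, 0, 13, 0, 0, 0, -1, 0, 0, 13, 0, 0, 0, -1, 0, 0, 4, 0, 0, 0, -1, 0, 0, 3, 0, 0, 0, -1
```

{"op": "play_rows", "data": {
  "series": [19,13,15,0,0,-0.01,-1,18,14,15,0,0,0,-1,19,13,15,0,0,-0.01,-1,18,13,15,0,0,-0.01,-1,18,14,15,0,0,0,-1,18,14,15,0,0,-0.01,-1,18,14,14,0,0,-0.01,-1,18,14,15,0,0,0,-1,0,0,14,0,0,0,-1,0,0,13,0,0,0,-1]
}}

```text
time: 21.5
tcp_pos: [0.5113, 0.0848, 0.1031]
tcp_rot: [0.044, 0.999, -0.001, 0.003]
contact_force: [0.8, 0.7, -2.3]
width: 0.0127
gripper_force: 98.1
```

{"op": "play_rows", "data": {
  "series": [0,0,13,0,0,0,-1,0,0,14,0,0,0,-1,1,0,13,0,0,0,-1,0,0,13,0,0,0,-1,0,0,4,0,0,0,-1,0,0,3,0,0,0,-1,0,0,1,0,0,0,-1,0,0,1,0,0,0,-1,0,0,0,0,0,0,-1]
}}

```text
time: 22.4
tcp_pos: [0.5115, 0.0845, 0.0423]
tcp_rot: [0.045, 0.999, -0.001, 0.003]
contact_force: [2.8, -1.7, 8.1]
width: 0.0124
gripper_force: 99.8
```

{"op": "play_rows", "data": {
  "series": [0,0,-1,0,0,0,1,0,0,0,0,0,0,1,0,0,0,0,0,0,1,0,0,0,0,0,0,1,0,0,0,0,0,0,1,0,0,-10,0,0,0,1,0,0,-15,0,0,0,1,0,0,-20,0,0,0,1,0,0,-20,0,0,0,1,0,0,-20,0,0,0,1]
}}

```text
time: 23.4
tcp_pos: [0.5102, 0.0849, 0.129]
tcp_rot: [0.045, 0.999, -0.001, 0.002]
contact_force: [0.8, -0.2, 0.1]
width: 0.0853
gripper_force: 0.0
```

Run:
```python
from plan import *
np.set_printoptions(precision=1,suppress=True)
s,p,d=shot('top'); W=cloud('top',d)*1000
for q,lo,hi in (('lid',6,20),('lid',30,45),('tub',38,50),('tub',66,85)):
    r=ctrl.cut_out('top',q)
    if r:
        m=cv2.dilate(r[0]['mask'].astype(np.uint8),np.ones((3,3)))>0; P=W[m&(W[...,2]>lo)&(W[...,2]<hi)]
        c,sz,a=cv2.minAreaRect(P[:,:2].astype(np.float32));print(q,lo,r[0]['conf'],len(P),np.array(c),np.array(sz),a%90,np.median(P[:,2]))
# lid target view
plan([(511,84,220,175,0,2,1),(520,-170,300,190,0,10,1)])
print(s['width'],s['qpos'])
```

```text
lid 6 0.86 855 [ 519.6 -269.2] [112.4  85.5] 84.22683715820312 11.748734198775201
lid 30 0.86 76 [ 518.7 -269.3] [49.5 14.1] 84.63816833496094 36.7569196346229
tub 38 0.64 182 [ 537.1 -105. ] [111.5  87.4] 77.82244873046875 44.46625037070817
tub 66 0.64 53 [ 536.1 -104.9] [135.3  24.7] 78.01097106933594 72.22861648722478
now [510.1  85.  127.4 174.9  -0.3] t 23.65
-1, -1, -46, 0, 0, 0, 1, 0, 0, -47, 0, 0, 0, 1, -4, -25, -7, 0, 0, -0.03, 1, -2, -26, -8, 0, 0, -0.02, 1, -2, -25, -8, 0, 0, -0.03, 1, -1, -25, -8, 0, 0, -0.03, 1, 0, -26, -8, 0, 0, -0.02, 1, 0, -25, -8, 0, 0, -0.03, 1, 1, -26, -8, 0, 0, -0.02, 1, 1, -25, -8, 0, 0, -0.03, 1

2, -26, -8, 0, 0, -0.03, 1, 3, -25, -8, 0, 0, -0.02, 1

0.08532145561825573 [-0.4  0.8  0.3  1.8 -0.4  0.6  1.6]
```

Run:
```python
from plan import *
plan([(511,80,150,180,0,2,1),(519,-269.3,150,264.4,0,14,1),(519,-269.3,120,264.4,0,3,1)])
```

```text
now [ 5.1014e+02  8.5010e+01  1.2742e+02  1.7490e+02 -2.7000e-01] t 23.65
-1, -2, -11, 0, 0, -0.04, 1, 0, -3, -12, 0, 0, -0.05, 1, -1, -25, 1, 0, 0, -0.1, 1, 2, -25, 0, 0, 0, -0.11, 1, 5, -24, 0, 0, 0, -0.1, 1, 7, -24, 0, 0, 0, -0.11, 1, 10, -23, 0, 0, 0, -0.11, 1, 12, -22, 0, 0, 0, -0.1, 1, 14, -21, 0, -0.01, 0, -0.11, 1, 16, -18, 0, 0, 0, -0.1, 1

19, -17, 0, 0, 0, -0.11, 1, 20, -15, 0, 0, 0, -0.1, 1, 21, -13, -1, 0, 0, -0.11, 1, 23, -11, 0, 0, 0, -0.1, 1, 23, -8, 0, 0, 0, -0.11, 1, 25, -5, 0, 0, 0, -0.1, 1, 0, 0, 10, 0, 0, 0, 1, 0, 0, 10, 0, 0, 0, 1, 0, -1, 10, 0, 0, 0, 1
```

{"op": "play_rows", "data": {
  "series": [-1,-2,-11,0,0,-0.04,1,0,-3,-12,0,0,-0.05,1,-1,-25,1,0,0,-0.1,1,2,-25,0,0,0,-0.11,1,5,-24,0,0,0,-0.1,1,7,-24,0,0,0,-0.11,1,10,-23,0,0,0,-0.11,1,12,-22,0,0,0,-0.1,1,14,-21,0,-0.01,0,-0.11,1,16,-18,0,0,0,-0.1,1]
}}

```text
time: 24.65
tcp_pos: [0.5156, -0.1209, 0.1503]
tcp_rot: [-0.411, 0.912, 0.002, -0.0]
contact_force: [0.2, 0.0, -0.9]
width: 0.0852
gripper_force: 0.0
```

{"op": "play_rows", "data": {
  "series": [19,-17,0,0,0,-0.11,1,20,-15,0,0,0,-0.1,1,21,-13,-1,0,0,-0.11,1,23,-11,0,0,0,-0.1,1,23,-8,0,0,0,-0.11,1,25,-5,0,0,0,-0.1,1,0,0,10,0,0,0,1,0,0,10,0,0,0,1,0,0,0,0,0,0,1]
}}

```text
time: 25.55
tcp_pos: [0.5169, -0.2596, 0.1276]
tcp_rot: [-0.661, 0.75, 0.006, -0.001]
contact_force: [0.7, -0.6, 0.3]
width: 0.0851
gripper_force: 0.0
```

```bash
cat > fit.py <<'E'
from plan import *
import sys
np.set_printoptions(precision=1,suppress=True)
s,p,d=shot('wrist',sys.argv[1]); W=cloud('wrist',d,s)*1000
for q,lo,hi in (('lid',6,20),('lid',30,45),('tub',38,50),('tub',66,85)):
    r=ctrl.cut_out('wrist',q)
    if r:
        m=cv2.dilate(r[0]['mask'].astype(np.uint8),np.ones((3,3)))>0; P=W[m&(W[...,2]>lo)&(W[...,2]<hi)]
        if len(P)<20: continue
        c,sz,a=cv2.minAreaRect(P[:,:2].astype(np.float32));print(q,lo,r[0]['conf'],len(P),np.array(c),np.array(sz),a%90,np.median(P[:,2]))
plan([(519,-269.3,17,264.4,0,8,1)]); print(s['qpos'])
E
python3 fit.py w10
```

```text
lid 6 0.74 9675 [ 520.  -269.4] [111.8  84.3] 84.7110824584961 12.808144643426832
lid 30 0.74 988 [ 519.9 -270.2] [50.7 14.8] 84.71096801757812 37.954623605079476
tub 38 0.77 1283 [ 532.  -136.4] [60.1 88.9] 80.16886901855469 45.21217665471097
tub 66 0.77 104 [ 525.  -169.6] [ 7.8 26. ] 84.02244567871094 75.29999760880662
now [ 518.  -259.7  129.5  262.8   -0.3] t 25.8
1, 0, 14, 0.01, 0, 0, 1, 2, -1, 14, 0, 0, -0.01, 1, 1, 0, 14, 0, 0, 0, 1, 1, 0, 14, 0, 0, 0, 1, 1, 0, 14, 0, 0, -0.01, 1, 2, -1, 14, 0, 0, 0, 1, 1, 0, 14, 0, 0, 0, 1, 1, 0, 14, 0, 0.01, -0.01, 1

[ 0.8  0.9 -0.7  1.6  0.7  0.9  2.8]
```

{"op": "play_rows", "data": {
  "series": [0,0,0,0,0,0.14,1,0,0,0,0,0,0.14,1,0,0,0,0,0,0.14,1,0,0,0,0,0,0.14,1,0,0,0,0,0,0.14,1,0,0,0,0,0,0.14,1,0,0,0,0,0,0.14,1,0,0,0,0,0,0.14,1,0,0,0,0,0,0.14,1,0,0,0,0,0,0.14,1]
}}

```text
time: 26.8
tcp_pos: [0.5179, -0.26, 0.1295]
tcp_rot: [-0.019, 1.0, 0.004, -0.003]
contact_force: [0.3, -0.2, -0.2]
width: 0.0851
gripper_force: 0.0
```

{"op": "play_rows", "data": {
  "series": [0,0,0,0,0,0.14,1,0,0,0,0,0,0.14,1,0,0,0,0,0,0.14,1,0,0,0,0,0,0.14,1,0,0,0,0,0,0.14,1,0,0,0,0,0,0.14,1,0,0,0,0,0,0.14,1,0,0,0,0,0,0.14,1,0,0,0,0,0,0.14,1,0,0,0,0,0,0.14,1]
}}

```text
time: 27.8
tcp_pos: [0.5179, -0.2599, 0.1295]
tcp_rot: [0.629, 0.777, 0.001, -0.005]
contact_force: [0.6, 0.8, 0.8]
width: 0.0858
gripper_force: 0.0
```

```bash
sed -i 's/plan(\[(519,-269.3,17,264.4,0,8,1)\])/plan([(519.5,-269.6,130,84.6,0,4,1),(519.5,-269.6,17,84.6,0,10,1)])/' fit.py; python3 fit.py w11
```

```text
lid 6 0.98 8876 [ 519.6 -269.6] [112.2  84.1] 84.78436279296875 12.66642687372299
lid 30 0.98 922 [ 519.6 -269. ] [51.5 14.7] 84.6767349243164 37.76789397963476
tub 38 0.66 1926 [ 533.5 -128.7] [71.1 92. ] 82.51852416992188 45.62298735997458
tub 66 0.66 583 [ 524.8 -167.1] [ 9.9 26. ] 77.55171203613281 72.44553046297005
now [ 517.7 -260.   129.2  102.6    0.5] t 28.05
-2, 0, 0, -0.01, 0, 0.08, 1, -3, 0, 0, 0, 0, 0.08, 1, -2, 0, -1, 0, -0.01, 0.08, 1, -3, 1, 0, 0, 0, 0.07, 1, 0, 0, 11, 0, 0, 0, 1, 0, 0, 12, 0, 0, 0, 1, 0, 0, 11, 0, 0, 0, 1, 0, 0, 11, 0, 0, 0, 1, 0, 0, 12, 0, 0, 0, 1, 0, 0, 11, 0, 0, 0, 1

0, 0, 11, 0, 0, 0, 1, 0, 0, 12, 0, 0, 0, 1, 0, -1, 11, 0, 0, 0, 1, 0, 0, 11, 0, 0, 0, 1

[ 0.4  0.8  0.   1.6 -0.   0.7  0.7]
```

{"op": "play_rows", "data": {
  "series": [-2,0,0,-0.01,0,0.08,1,-3,0,0,0,0,0.08,1,-2,0,-1,0,-0.01,0.08,1,-3,1,0,0,0,0.07,1,0,0,11,0,0,0,1,0,0,12,0,0,0,1,0,0,11,0,0,0,1,0,0,11,0,0,0,1,0,0,12,0,0,0,1,0,0,11,0,0,0,1]
}}

```text
time: 29.05
tcp_pos: [0.5195, -0.2701, 0.0607]
tcp_rot: [0.74, 0.673, 0.001, 0.001]
contact_force: [-0.2, 0.5, -0.3]
width: 0.0859
gripper_force: 0.0
```

{"op": "play_rows", "data": {
  "series": [0,0,11,0,0,0,1,0,0,12,0,0,0,1,0,0,11,0,0,0,1,0,0,8,0,0,0,1,0,0,2,0,0,0,1,0,0,0,0,0,0,1]
}}

```text
time: 29.65
tcp_pos: [0.5197, -0.2702, 0.0178]
tcp_rot: [0.74, 0.673, 0.001, 0.001]
contact_force: [0.3, -0.5, 1.0]
width: 0.0854
gripper_force: 0.0
```

{"op": "play_rows", "data": {
  "series": [0,0,0,0,0,0,-1,0,0,0,0,0,0,-1,0,0,0,0,0,0,-1,0,0,0,0,0,0,-1,0,0,0,0,0,0,-1,0,0,0,0,0,0,-1,0,0,0,0,0,0,-1,0,0,0,0,0,0,-1,0,0,0,0,0,0,-1]
}}

```text
time: 30.55
tcp_pos: [0.5199, -0.2703, 0.0183]
tcp_rot: [0.74, 0.673, 0.001, 0.002]
contact_force: [-0.2, 1.4, 8.3]
width: 0.0118
gripper_force: 98.2
```

Run:
```python
from plan import *
plan([(519.5,-270,120,84.6,0,8,-1),(537.2,-105,120,77.9,0,11,-1)])
```

```text
now [ 5.1992e+02 -2.7029e+02  1.8320e+01  8.4560e+01 -3.0000e-02] t 30.55
0, 0, -13, 0, 0, 0, -1, 0, 0, -12, 0, 0, 0, -1, 0, 0, -13, 0, 0, 0, -1, 0, 0, -13, 0, 0, 0, -1, 0, 0, -13, 0, 0, 0, -1, 0, 0, -12, 0, 0, 0, -1, 0, 0, -13, 0, 0, 0, -1, 0, 0, -13, 0, 0, 0, -1, 15, 0, 0, 0, 0, 0.01, -1, 15, 0, 0, 0, 0, 0.01, -1

15, 0, 0, 0, 0, 0.01, -1, 16, 0, 0, 0, 0, 0.01, -1, 15, -1, 0, 0, 0, 0.01, -1, 15, 0, 0, 0, 0, 0.01, -1, 15, -1, 0, 0, 0, 0.01, -1, 15, -1, 0, 0, 0, 0.01, -1, 15, -1, 0, 0, 0, 0.02, -1, 15, -1, 0, 0, 0, 0.01, -1, 15, -2, 0, 0, 0, 0.01, -1
```

{"op": "play_rows", "data": {
  "series": [0,0,-13,0,0,0,-1,0,0,-12,0,0,0,-1,0,0,-13,0,0,0,-1,0,0,-13,0,0,0,-1,0,0,-13,0,0,0,-1,0,0,-12,0,0,0,-1,0,0,-13,0,0,0,-1,0,0,-13,0,0,0,-1,15,0,0,0,0,0.01,-1,15,0,0,0,0,0.01,-1]
}}

```text
time: 31.55
tcp_pos: [0.5225, -0.2391, 0.12]
tcp_rot: [0.747, 0.665, 0.001, 0.001]
contact_force: [-0.1, 0.6, -0.7]
width: 0.0118
gripper_force: 98.0
```

```bash
cat > fit2.py <<'E'
from plan import *
import sys
np.set_printoptions(precision=1,suppress=True)
for cam in sys.argv[1:]:
    s,p,d=shot(cam); W=cloud(cam,d,s)*1000
    print(cam,s['tcp_pos']*1000)
    zl=s['tcp_pos'][2]*1000-10.3+4.4
    for q,lo,hi in (('lid',zl-4,zl+4),('tub',38,50),('tub',66,85)):
        r=ctrl.cut_out(cam,q)
        if r:
            m=cv2.dilate(r[0]['mask'].astype(np.uint8),np.ones((3,3)))>0; P=W[m&(W[...,2]>lo)&(W[...,2]<hi)]
            if len(P)<20: continue
            c,sz,a=cv2.minAreaRect(P[:,:2].astype(np.float32));print(q,int(lo),r[0]['conf'],len(P),np.array(c),np.array(sz),a%90,np.median(P[:,2]))
E
python3 fit2.py wrist top
python3 - <<'E'
from plan import *
plan([(537.2,-105.6,118,77.9,0,11,-1)])
E
```

```text
wrist [ 522.5 -239.1  120. ]
lid 110 0.64 16676 [ 521.8 -238.2] [111.9  84.3] 83.38361358642578 114.34219614450598
tub 38 0.93 2194 [ 533.3 -128.4] [65.9 87.6] 78.37808990478516 45.643308931654055
tub 66 0.93 674 [ 524.8 -167. ] [ 9.9 26. ] 77.10030364990234 71.97338930201136
top [ 522.5 -239.5  119.6]
lid 109 0.61 193 [ 533.8 -200.1] [35.2 66. ] 80.90044403076172 112.94067744067226
tub 38 0.76 170 [ 536.8 -105. ] [111.6  87.8] 77.76265716552734 44.663805417035185
tub 66 0.76 51 [ 536.5 -104.9] [135.2  24.8] 78.17910766601562 71.20323092775749
now [ 5.2227e+02 -2.4065e+02  1.1971e+02  8.3390e+01 -3.0000e-02] t 31.95
12, 0, 0, 0, 0, 0.01, -1, 13, 0, 0, 0, 0, 0.01, -1, 12, -1, 0, 0, 0, 0.01, -1, 12, 0, 1, 0, 0, 0, -1, 13, 0, 0, 0, 0, 0.01, -1, 12, -1, 0, 0, 0, 0.01, -1, 12, -1, 0, 0, 0, 0.01, -1, 13, 0, 0, 0, 0, 0.01, -1, 12, -1, 0, 0, 0, 0.01, -1, 12, -1, 0, 0, 0, 0.01, -1

13, -2, 1, 0, 0, 0.01, -1
```

{"op": "play_rows", "data": {
  "series": [12,0,0,0,0,0.01,-1,13,0,0,0,0,0.01,-1,12,-1,0,0,0,0.01,-1,12,0,1,0,0,0,-1,13,0,0,0,0,0.01,-1,12,-1,0,0,0,0.01,-1,12,-1,0,0,0,0.01,-1,13,0,0,0,0,0.01,-1,12,-1,0,0,0,0.01,-1,12,-1,0,0,0,0.01,-1]
}}

```text
time: 32.95
tcp_pos: [0.5365, -0.1169, 0.1189]
tcp_rot: [0.776, 0.631, 0.001, 0.001]
contact_force: [-0.3, -0.2, -1.2]
width: 0.0119
gripper_force: 98.0
```

{"op": "play_rows", "data": {
  "series": [13,-2,1,0,0,0.01,-1,0,0,0,0,0,0,-1,0,0,0,0,0,0,-1]
}}

```text
time: 33.25
tcp_pos: [0.537, -0.1048, 0.1178]
tcp_rot: [0.779, 0.627, 0.001, 0.001]
contact_force: [-0.7, -1.1, -1.0]
width: 0.0116
gripper_force: 98.0
```

```bash
python3 fit2.py wrist
python3 - <<'E'
from plan import *
plan([(537.4,-105.8,85,77.9,0,3,-1)])
E
```

```text
wrist [ 537.  -104.8  117.8]
lid 107 0.92 16675 [ 536.4 -104.2] [112.4  84.5] 77.74440002441406 112.13153585683335
tub 38 0.97 618 [548.6 -55.5] [10.3 86.7] 77.80982208251953 45.89228569461389
tub 66 0.97 565 [551.4 -43.7] [ 9.1 26. ] 77.8207778930664 72.728035479173
now [ 5.3698e+02 -1.0542e+02  1.1787e+02  7.7640e+01 -2.0000e-02] t 33.45
0, 0, 11, 0, 0, 0, -1, 0, 0, 11, 0, 0, 0, -1, 0, 0, 11, 0, 0, 0, -1
```

{"op": "play_rows", "data": {
  "series": [0,1,10,0,0,0,-1,0,0.5,10,0,0,0,-1,0,0,10,0,0,0,-1,0,0,8,0,0,0,-1,0,0,5,0,0,0,-1,0,0,2,0,0,0,-1,0,0,0,0,0,0,-1]
}}

```text
time: 34.15
tcp_pos: [0.5386, -0.1052, 0.0727]
tcp_rot: [0.779, 0.627, 0.001, 0.001]
contact_force: [-0.7, -0.8, -1.3]
width: 0.0115
gripper_force: 98.0
```

{"op": "play_rows", "data": {
  "series": [0,0,2,0,0,0,-1,0,0,2,0,0,0,-1,0,0,1,0,0,0,-1,0,0,1,0,0,0,-1,0,0,1,0,0,0,-1,0,0,0,0,0,0,-1]
}}

```text
time: 34.75
tcp_pos: [0.539, -0.1052, 0.0661]
tcp_rot: [0.779, 0.627, 0.001, 0.002]
contact_force: [0.7, -1.4, 3.2]
width: 0.0118
gripper_force: 98.7
```

{"op": "play_rows", "data": {
  "series": [0,0,1,0,0,0,-1,0,0,1,0,0,0,-1,0,0,1,0,0,0,-1,0,0,1,0,0,0,-1,0,0,0,0,0,0,-1]
}}

```text
time: 35.25
tcp_pos: [0.539, -0.1052, 0.062]
tcp_rot: [0.779, 0.627, 0.001, 0.002]
contact_force: [2.3, -1.1, 2.3]
width: 0.012
gripper_force: 98.4
```

{"op": "play_rows", "data": {
  "series": [0,0,1,0,0,0,-1,0,0,1,0,0,0,-1,0,0,0,0,0,0,-1]
}}

```text
time: 35.55
tcp_pos: [0.5384, -0.1051, 0.0593]
tcp_rot: [0.779, 0.627, 0.001, 0.001]
contact_force: [1.5, -1.9, -8.7]
width: 0.0116
gripper_force: 97.6
```

{"op": "play_rows", "data": {
  "series": [0,0,1,0,0,0,-1,0,0,1,0,0,0,-1,0,0,0,0,0,0,-1]
}}

```text
time: 35.85
tcp_pos: [0.5385, -0.1049, 0.0577]
tcp_rot: [0.779, 0.627, 0.001, 0.001]
contact_force: [-0.1, 0.7, -8.1]
width: 0.0119
gripper_force: 98.3
```

{"op": "play_rows", "data": {
  "series": [0,0,1,0,0,0,-1,0,0,0.5,0,0,0,-1,0,0,0,0,0,0,-1]
}}

```text
time: 36.15
tcp_pos: [0.5389, -0.1052, 0.0565]
tcp_rot: [0.779, 0.627, 0.001, 0.001]
contact_force: [-0.2, -0.0, -2.1]
width: 0.0112
gripper_force: 99.0
```

{"op": "play_rows", "data": {
  "series": [0,0,1,0,0,0,-1,0,0,0.5,0,0,0,-1,0,0,0,0,0,0,-1]
}}

```text
time: 36.45
tcp_pos: [0.5389, -0.1052, 0.0563]
tcp_rot: [0.779, 0.627, 0.002, 0.002]
contact_force: [-6.8, 3.1, 31.5]
width: 0.0118
gripper_force: 103.5
```

{"op": "play_rows", "data": {
  "series": [0,0,-0.8,0,0,0,-1,0,0,0,0,0,0,-1,0,0,0,0,0,0,-1]
}}

```text
time: 36.75
tcp_pos: [0.5389, -0.1052, 0.0564]
tcp_rot: [0.779, 0.627, 0.001, 0.002]
contact_force: [-3.6, 0.9, 14.5]
width: 0.0118
gripper_force: 101.6
```

Run:
```python
from h import *
np.set_printoptions(precision=1,suppress=True)
s,p,d=shot('wrist'); W=cloud('wrist',d,s)*1000
print(s['contact_force'],s['tcp_pos']*1000)
r=ctrl.cut_out('wrist','lid'); m=cv2.erode(r[0]['mask'].astype(np.uint8),np.ones((5,5)))>0
P=W[m];P=P[(P[:,2]>42)&(P[:,2]<60)];c,sz,a=cv2.minAreaRect(P[:,:2].astype(np.float32));print(np.array(c),np.array(sz),a%90)
A=np.c_[P,np.ones(len(P))]; co=np.linalg.lstsq(np.c_[P[:,:2]-P[:,:2].mean(0),np.ones(len(P))],P[:,2],rcond=None)[0];print('lid top z',co[2],'slopes',co[:2]*1000)
r=ctrl.cut_out('wrist','tub')
if r:
    m=r[0]['mask'];Q=W[m];Q=Q[(Q[:,2]>66)&(Q[:,2]<85)];
    for k in (Q[:,1]>-105,Q[:,1]<-105):
        if k.sum()>5:
            c,sz,a=cv2.minAreaRect(Q[k,:2].astype(np.float32));print('clip',k.sum(),np.array(c),np.array(sz),a%90,Q[k,2].max())
cv2.imwrite('pics/w12.png',p[:,:,::-1])
```

```text
[-3.6  0.9 14.5] [ 538.9 -105.2   56.4]
[ 538.5 -103.7] [109.8  81.7] 77.62809753417969
lid top z 50.8377422323161 slopes [0.9 0. ]
clip 1112 [551.3 -43.7] [ 9.4 25.8] 77.55841827392578 77.61149275357396
clip 8 [ 524.7 -161.7] [1.1 4.2] 89.60726165771484 67.30234162637946
```

View pics/w12.png

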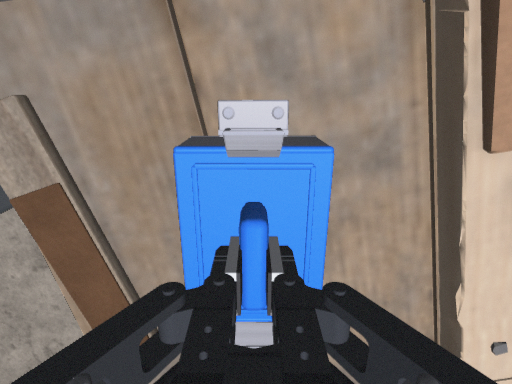

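{"op": "play_rows", "data": {
  "series": [0,0,0,0,0,0,-1,0,0,0,0,0,0,-1,0,0,0,0,0,0,-1,0,0,0,0,0,0,-1]
}}

```text
time: 37.3
tcp_pos: [0.5389, -0.1052, 0.0563]
tcp_rot: [0.779, 0.627, 0.001, 0.002]
contact_force: [-3.4, 1.1, 16.0]
width: 0.0117
gripper_force: 101.5
```

Run:
```python
from h import *
np.set_printoptions(precision=1,suppress=True)
for cam in ('scene','top'):
    s,p,d=shot(cam); W=cloud(cam,d)*1000
    for q in ('scoop','bead0','clip_a'):
        for r in ctrl.boxes_of(cam,q)[:3]:
            i=np.array(r['position']).round().astype(int);print(cam,q,r['conf'],W[i[1],i[0]])
print(ctrl.sense()['contact_force'])
print(ctrl.sign_off())
```

```text
scene scoop 0.7 [481.2 107.7   3.2]
scene scoop 0.65 [ 518.8 -161.5   41. ]
scene clip_a 0.54 [ 533.2 -160.7   39.5]
top scoop 0.93 [464.4  95.1   4.6]
[-2.9  0.8 14.5]
the job is handed in; nothing more can be done
None
```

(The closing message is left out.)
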